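# Throw the guarded toggle of a bench supply

## Task

Switch on the small bench supply box: push its hinged metal guard up and back with the fingers, at least half-way, and while the guard leans on them push the toggle beneath it all the way over toward the hinge. Then draw the fingers out so that the guard drops shut over the switched-on toggle. Push gently, and leave the things that stand around the box where they are.

Things in the scene. Friction and masses are not known exactly. Their poses are not given: they have to be found in the camera images.
- switch_box: grey supply box, 120 x 100 mm (its x, y), top face 40 mm above the table, fixed to the table. Origin: centre of its underside. +x points from its front (faces the robot within 0.5 rad) to its rear, +z up. Guard and toggle lie on its centre line y = 0. Two black terminals 16 mm high stand on it behind the hinge, at the rear edge.
- guard_axis (a point): middle of the guard's hinge axis, 25 mm behind the box's centre and 20 mm above its top face; the axis runs along the box's y. Same axes as the box.
- guard_edge (a point): middle of the guard's free front edge, moves with it. Guard: flat aluminium flap 50 mm wide, 72 mm from hinge axis to edge, 3 mm thick (bead 6 mm at the edge), side flanges 7 mm deep, 45 mm apart. Shut, it slopes up to the front 0.80 rad above level: edge 72 mm above the box's top, 25 mm in front of its centre. Polished: it slides up upright fingers pushed rearward on it.
- toggle_tip (a point): centre of the 10 mm steel ball on the tip of the toggle. The toggle is a rod 26 mm long from its pivot to this point, pivoting on the box's top face 1 mm behind the box's centre (24 mm in front of the hinge axis). Hidden from above by the shut guard.
- guard (a joint): guard opening in rad: 0 shut, 0.68 at its stop, raised; the free edge goes up and rearward. A weak spring and its weight (under 1 N at the edge) shut it again from any angle: it never stays up by itself.
- toggle (a joint): toggle angle in rad: 0 leaning 0.4 rad to the front (off), 0.8 leaning 0.4 rad toward the hinge (on). Stiff by friction, about 1.2 N at the tip; no spring, it stays where it is left. Starts near 0.
- film_tub: bystander: small black tub with a grey cap, 34 mm across, 37 mm tall, loose, near the box; not to be moved. Origin: centre of its underside.
- tape_measure: bystander: yellow tape measure, about 61 x 72 mm, 31 mm tall, loose, near the box; not to be moved. Origin: centre of its underside.
- reel_blue: bystander: flat blue reel, 62 mm across, 12 mm thick, loose, near the box; not to be moved. Origin: centre of its underside.
- eraser: bystander: small eraser in a sleeve, 21 x 42 x 12 mm, loose, near the box; not to be moved. Origin: centre of its underside.
There are look-alikes about, which are no part of the job. Of the things that look like the switch_box, the smaller one is meant.

How it is judged (in metres and radians):
On the way, in this order (a step that is already met when the one before it is completed fails the run):
1. the guard is raised nearly half-way or more, the toggle not yet over (value of joint guard above 0.3 rad and value of joint toggle below 0.6 rad), for 0.05 s.
2. the toggle is pushed fully over while the guard is off its seat (value of joint toggle above 0.68 rad and value of joint guard above 0.08 rad), for 0.05 s.
At the end, for the whole second after the job is handed in: The toggle is on (joint above 0.68 of 0.80 rad), the guard has dropped shut (below 0.05 rad) and is at rest, and the four bystanders are within 20 mm of where they stood (value of joint toggle above 0.68 rad and value of joint guard below 0.05 rad and not (velocity of joint guard above 0.05 rad/s) and distance of each of film_tub, tape_measure, reel_blue, eraser from where it was at the start of the episode below 0.02 m); the robot touches nothing.
It fails at once if a bystander is pushed or lifted more than 20 mm from its place (distance of any of film_tub, tape_measure, reel_blue, eraser from where it was at the start of the episode above 0.02 m).
It fails at once if the fingers press the box, guard or toggle with more than 40 N (contact force between the fingers and switch_box above 40 N).
It also fails if it takes over 29 s, if anything falls off the work surface, if the arm or the gripper's body presses on something with over 40 N, if the wrist force passes 120 N, or if a joint passes its speed limit or range.

## Robot

A 6-joint arm with a two-finger parallel gripper is mounted at the origin on a cart in front of the work surface, level with it; the furniture and walls round the work are solid. World frame = base frame: x ahead of the robot, y to its left, z up, the work surface at z = 0. Lengths are in mm, angles in rad, forces in N, time in s.
With the tool pointing down it reaches from about 350 to 725 mm from the base axis. Payload 6 kg.
Tool frame: the origin (TCP) lies on the centre line of the jaws, within the pads' length; the fingertips stand 11 mm ahead of it and the grasp point (between the pads) lies 8 mm behind it (tcp_to_tips is the distance from the TCP to the fingertips, in mm); z points along the fingers, y is the line along which they close (so a half turn about z gives the same grasp; the last joint's range is limited). The gripper opens to 85 mm and grips with 20 to 120 N. Pads are 22 mm wide; open, the fingers measure 114 mm over their backs; the gripper's body (76 mm by 85 mm) begins 54 mm behind the grasp point. The pads swing forward as they close: fully open they stand 13 mm farther back than shut.
Start: joints at [-0.943, 0.04, 0.085, 0, -1.615, -0.334], TCP at [173.765, -574.265, 242.261] pointing down, gripper open.
Joint ranges: [-2.56, 2.56], [-1.29, 2.01], [-1.08, 1.49], [-3.29, 1.98], [-2.81, -0.18], [-2.99, 2.99]. Speed limits (rad/s): [2.57, 2.57, 3.01, 3.14, 3.14, 3.14].

## Interface

Orientations are given as a unit quaternion [x, y, z, w].
In Python, from workcell import observe, camera, camera_params, hand_in, tcp_to_tips gives the robot as it stands. The module is installed in compiled form; this text tells all that it offers.
- The arm moves only by the tool jog_arm, never from a script. Its argument "plan" is a list that holds one entry, the list of rows, each a list of 7 numbers: the turn, a rotation vector about the world's x, y, z in rad, then the shift along the world's x, y, z in m, then the gripper's target within -1 to 1 (fully open at 1, half-way at 0, shut at -1). In form: [[[wx, wy, wz, x, y, z, grip], ...]]. A call has 1 to 12 rows; each row is the pose to reach, as a shift and turn from the pose commanded when the call began; what a row does not reach only later rows make up. A row lasts 1/8 s, in which the tool goes at most 62.5 mm and 10.7 degrees, less where a joint would pass 70% of its speed; a pose out of reach is approached as far as the arm can. A call with a gripper value outside its range is refused whole. The fingers move at their own pace and stop on an object; the grip force is fixed at half the most. Time passes only in rows, so rows that repeat a pose let the fingers close. It gives the time, the measured TCP pose, the force, the opening and the grip force at its end, in the units of the state.
- observe(): the state, without advancing time (a new reading comes with each control period).
- camera(name): name is "scene" or "top"; returns (picture, depth): 384x512x3 uint8, red, green, blue; 384x512 float32, mm along the optical axis (not along the pixel's ray), 0 where there is no reading.
- camera_params(name): a dict with "K" (3x3 intrinsics, pixels), "R" (3x3) and "t" (3): a world point X has camera coordinates R X + t. Camera axes: x right, y down, z forward; pixel columns grow to the right and rows downward; lengths in mm; the calibration is good to about 2 mm. A picture is of the moment at which its call begins. camera_params takes no time and is no camera call.
- hand_in(): hands the job in; it is judged then, once.
The state is a dict: "time": time; "q": joint angles; "joint_velocities": joint speeds; "tau": joint torques, N m; "eef_pos": TCP position; "tcp_rot": TCP orientation; "ft_force": force on the tool from outside, world axes, zero at the start; "wrist_torque": the same for the moment, N m; "grip_width": finger opening in mm; "gripper_force": force on a finger pad.
Only numpy, scipy, OpenCV 4.12 (cv2) and the standard library are available. Lean on these libraries where they do the work, as an engineer would, in place of code of your own. Each camera call takes 0.05 s, during which the arm holds its last target. There are 200 camera calls.

## Working session

There is one attempt and no reset: what is moved stays moved. The work goes in short steps, Python scripts to look and compute and a tool call to move; the robot and the scene stay as the last step left them, time stands still between calls to the robot, and variables do not carry over. Pictures are saved under pics/ and viewed, at most 10 in all, crops included, and the job is handed in when it is done.

Besides the shell and the picture viewer there is one more tool, called after "Emit:" by a JSON object that holds its "fn" and its "kwargs", one argument or row to a line. jog_arm: Moves the arm, as the interface text tells. Its arguments: {"type":"object","properties":{"plan":{"type":"array"}},"required":["plan"]}

```bash
mkdir -p pics
cat > h.py <<'E'
import numpy as np, cv2
from workcell import *
def snap(n,f,crop=None,s=1):
    p,d=camera(n); np.save(f'pics/{f}_d.npy',d); np.save(f'pics/{f}_p.npy',p)
    q=p[:,:,::-1]
    if crop: x0,y0,x1,y1=crop; q=q[y0:y1,x0:x1]
    cv2.imwrite(f'pics/{f}.png',cv2.resize(q,None,fx=s,fy=s,interpolation=cv2.INTER_CUBIC)); return p,d
def ray(n,u,v,z):
    c=camera_params(n);R=np.array(c['R']);t=np.array(c['t']).ravel();o=-R.T@t
    r=R.T@np.linalg.inv(c['K'])@np.array([u,v,1.]); return o+r*(z-o[2])/r[2]
def pts(n,d):
    c=camera_params(n);R=np.array(c['R']);t=np.array(c['t']).ravel()
    v,u=np.mgrid[:d.shape[0],:d.shape[1]]
    P=np.stack([u,v,np.ones_like(u)],-1)@np.linalg.inv(c['K']).T*d[...,None]
    return (P-t)@R
def proj(n,X):
    c=camera_params(n); x=np.array(c['K'])@(np.array(c['R'])@np.array(X)+np.array(c['t']).ravel()); return x[:2]/x[2]
E
python3 - <<'E'
from h import *
snap('top','t0',s=1.5);snap('scene','s0',s=1.5)
for n in('top','scene'):
    c=camera_params(n);print(n,np.round(-np.array(c['R']).T@np.array(c['t']).ravel()),np.round(c['R'],2).tolist(),c['K'][0][0])
print(observe(),tcp_to_tips)
E
```

```text
top [ 391.   69. 1105.] [[-0.02, -1.0, -0.0], [-0.98, 0.02, -0.19], [0.19, 0.0, -0.98]] 491.4077450799231
scene [132. 693. 578.] [[-0.81, -0.59, -0.0], [-0.32, 0.44, -0.84], [0.49, -0.68, -0.54]] 365.8881607364736
{'time': 0.1, 'q': array([-9.43302477e-01,  4.07962969e-02,  8.39189702e-02, -4.01842372e-04,
       -1.61553121e+00, -3.33714956e-01]), 'joint_velocities': array([-1.34218844e-03, -1.35588170e-03,  2.18339127e-03,  2.44813385e-03,
       -9.08336272e-04,  8.95893871e-05]), 'tau': array([-6.10419520e-03, -3.69342649e+01,  3.48282909e+01,  6.95181772e+00,
       -4.56102047e-03,  6.60865624e-06]), 'eef_pos': array([ 173.73792224, -574.00106134,  241.35931001]), 'tcp_rot': array([-1.46370467e-01,  9.89229496e-01,  8.07586652e-04, -1.94687241e-04]), 'ft_force': array([-0.05827977,  0.315139  ,  0.52879025]), 'wrist_torque': array([ 0.00078694, -0.01641072,  0.01224024]), 'gripper_force': 0.0, 'grip_width': 85.62106327162216} 11.0
```

View pics/t0.png

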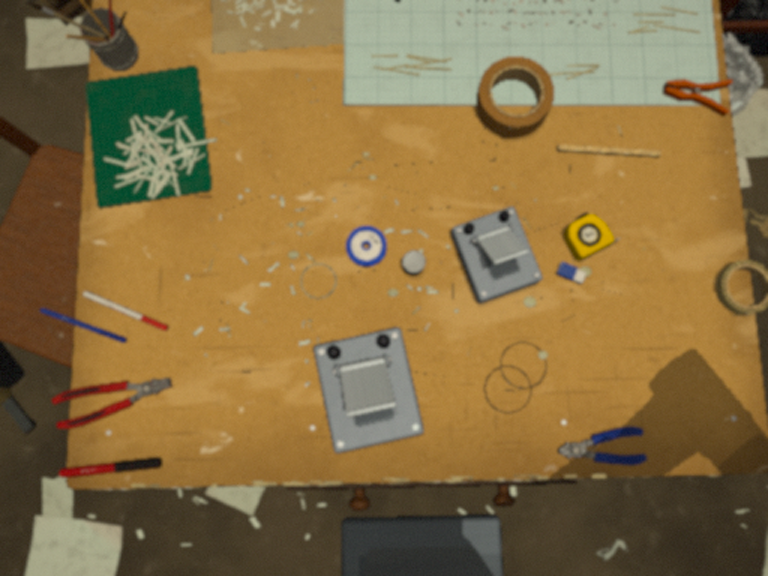

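View pics/s0.png

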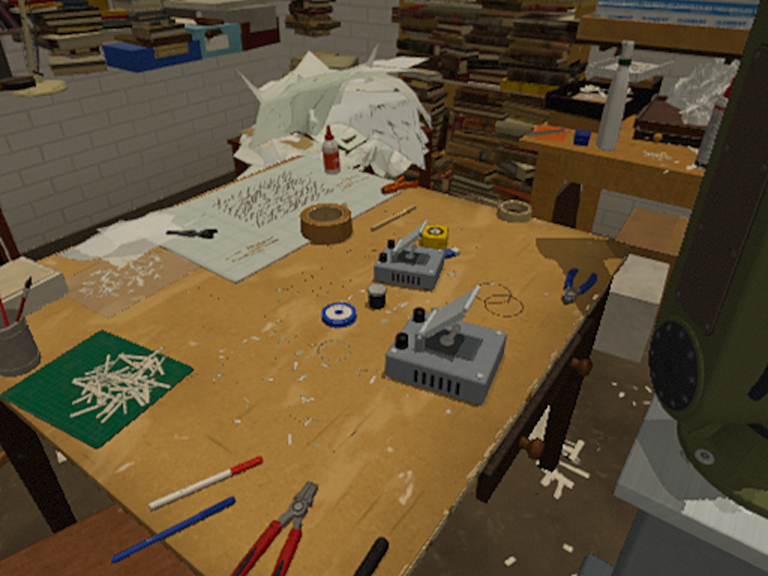

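Candidates in the top view (displayed pixels): box A at (497,253), near the tape measure, tub and eraser; box B at (369,390), clearly larger. In the scene view A is at (408,265) and B at (445,355). I choose A, the smaller one, and will measure it and check it in a crop.

Run:
```python
from h import *
p=np.load('pics/t0_p.npy');d=np.load('pics/t0_d.npy')
P=pts('top',d)
print('table z',np.median(P[200:230,60:100,2]))
sub=np.zeros(d.shape,bool);sub[130:205,290:370]=1
m=(sub&(abs(P[...,2]-40)<7)).astype(np.uint8)
n,l,st,ce=cv2.connectedComponentsWithStats(m);k=1+st[1:,4].argmax();m=(l==k).astype(np.uint8)
c=max(cv2.findContours(m,0,2)[0],key=cv2.contourArea)
W=np.array([ray('top',u,v,40)[:2] for u,v in c[:,0]],np.float32)
r=cv2.minAreaRect(W);print('top-face rect',r,'z',np.median(P[m>0][:,2]))
g=sub&(P[...,2]>58);G=P[g];print('high',len(G),G.min(0),G.max(0),G.mean(0))
hsv=cv2.cvtColor(p,cv2.COLOR_RGB2HSV)
# terminals: dark pixels
for n_,(x0,y0,x1,y1) in dict(term=(298,130,352,165)).items():
    dk=((p.max(-1)<45)).astype(np.uint8);M=np.zeros_like(dk);M[y0:y1,x0:x1]=dk[y0:y1,x0:x1]
    nn,l,st,ce=cv2.connectedComponentsWithStats(M)
    for i in range(1,nn):
        if st[i,4]>15: print(n_,ce[i],st[i,4],ray('top',*ce[i],56))
for nm,u,v,z in(('tub',414,263,37),('tape',590,235,31),('reel',366,246,12),('eraser',573,272,12)):print(nm,ray('top',u/1.5,v/1.5,z).round())
# terminal in scene too
cv2.imwrite('pics/c0.png',np.hstack([cv2.resize(p[125:215,280:400,::-1],(400,300),interpolation=2),cv2.resize(np.load('pics/s0_p.npy')[140:215,235:335,::-1],(400,300),interpolation=2)]))
```

```text
table z 0.8113490608588315
top-face rect ((629.2131958007812, -96.53103637695312), (120.05696105957031, 100.43055725097656), 18.697309494018555) z 40.08561629834077
high 577 [ 390.61439219 -128.68697695   58.06665421] [ 685.3335165    69.21798286 1104.99303595] [623.43581194 -89.92827875 121.35444613]
term [335.5 144. ] 18 [ 681.4547009  -108.26111051   56.        ]
term [311.94736842 152.21052632] 19 [664.02387586 -55.49162138  56.        ]
tub [618.  24.  37.]
tape [ 656. -241.   31.]
reel [651.  96.  12.]
eraser [ 604. -216.   12.]
```

View pics/c0.png

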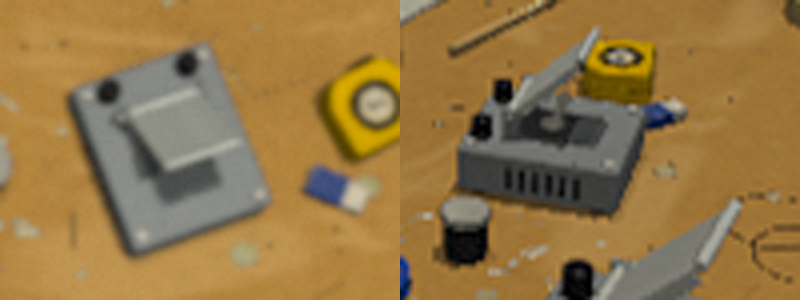

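Crop check: box A's top face measures 120 x 100 mm, so it is the switch_box. Its terminals are at crop (108,92) and (187,63), the guard edge points toward the robot, and the toggle ball is visible under the guard. Centre is (629,-96.5), with a yaw of about 0.325. I'll shut the gripper and go above a point in front of the guard.

Emit:
{"fn": "jog_arm", "kwargs": {
  "plan": [
    [[0,0,0.031,0.04,0.046,0,-1],[0,0,0.031,0.08,0.092,0,-1],[0,0,0.031,0.12,0.138,0,-1],[0,0,0.031,0.16,0.184,0,-1],[0,0,0.031,0.2,0.23,0,-1],[0,0,0.031,0.24,0.276,0,-1],[0,0,0.031,0.28,0.322,0,-1],[0,0,0.031,0.32,0.368,0,-1],[0,0,0.031,0.36,0.414,0,-1],[0,0,0.031,0.39,0.449,-0.02,-1],[0,0,0.031,0.394,0.456,-0.04,-1],[0,0,0.031,0.394,0.456,-0.05,-1]]
  ]
}}

```text
time: 1.6
eef_pos: [567.1, -118.0, 190.2]
tcp_rot: [-0.162, 0.987, 0.0, -0.001]
ft_force: [-0.0, -0.7, -0.0]
grip_width: 0.2
gripper_force: 0.0
```

Run:
```python
from h import *
o=observe();print(o['time'],o['eef_pos'],o['tcp_rot'],o['grip_width'],o['ft_force'],tcp_to_tips)
p,d=snap('scene','s1',(200,60,400,210),4)
e=o['eef_pos']
for dz in(0,-11,-24):print(dz,(proj('scene',e+[0,0,dz])-[200,60])*4)
```

```text
1.6 [ 567.1337872  -118.01644714  190.2242169 ] [-1.62063822e-01  9.86779141e-01  2.23544334e-04 -1.48138137e-03] 0.1750776199996928 [-0.03613102 -0.73231219 -0.04712095] 11.0
0 [395.47348006 266.31791369]
-11 [394.36168898 281.63469728]
-24 [393.06511678 299.49715017]
```

View pics/s1.png

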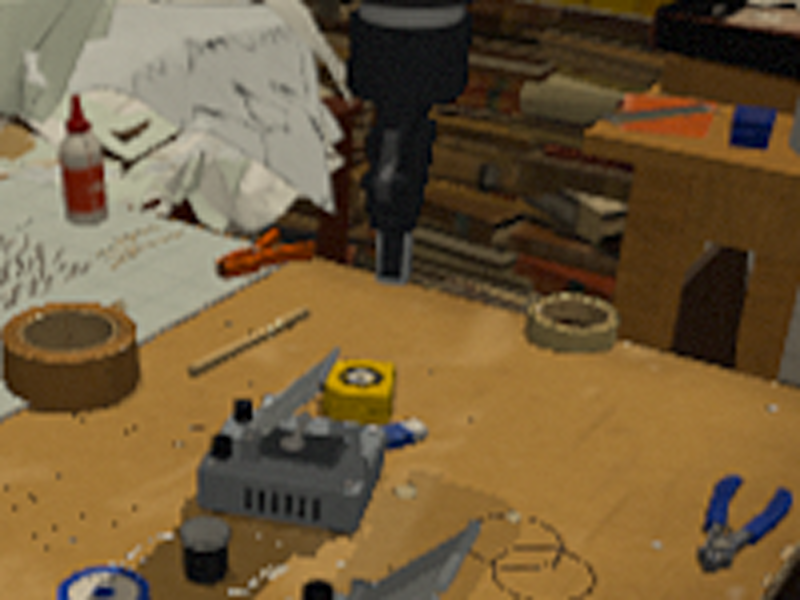

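The fingertips show at crop (393,282), which matches 11 mm ahead of the TCP; the fingers get thicker above about y=230. I'll get the finger profile from depth.

Run:
```python
from h import *
from scipy.spatial.transform import Rotation as R
o=observe();e=o['eef_pos']
bx=np.array([np.cos(.325),np.sin(.325),0]);by=np.array([-bx[1],bx[0],0])
for n in('scene','top'):
    d=np.load('pics/s1_d.npy') if n=='scene' else snap('top','t1')[1]
    Q=pts(n,d).reshape(-1,3)-e;x=Q@bx;y=Q@by;h=Q[:,2]+11
    m=(abs(x)<70)&(abs(y)<70)&(h<170)&(h>-10)
    for a in range(-10,170,10):
        k=m&(h>=a)&(h<a+10)
        if k.sum()>3:print(n,a,k.sum(),'x',x[k].min().round(),x[k].max().round(),'y',y[k].min().round(),y[k].max().round())
c=np.array([629.2,-96.5,0]);print('box frame TCP',(e-c)@bx,(e-c)@by,R.from_quat(o['tcp_rot']).as_matrix().round(3).tolist())
```

```text
scene 0 21 x -7.0 12.0 y -5.0 15.0
scene 10 31 x -8.0 13.0 y -3.0 18.0
scene 20 32 x -7.0 13.0 y 1.0 18.0
scene 30 28 x -8.0 14.0 y 5.0 19.0
scene 40 19 x -11.0 9.0 y -25.0 34.0
scene 50 41 x -10.0 14.0 y -23.0 41.0
scene 60 36 x -14.0 15.0 y -2.0 50.0
scene 70 52 x -14.0 14.0 y -15.0 58.0
scene 80 68 x -14.0 19.0 y -12.0 66.0
scene 90 85 x -16.0 23.0 y -5.0 65.0
scene 100 84 x -16.0 23.0 y -34.0 52.0
scene 110 55 x -8.0 13.0 y -19.0 48.0
scene 120 45 x -25.0 25.0 y 22.0 42.0
scene 130 122 x -34.0 39.0 y 1.0 42.0
scene 140 132 x -34.0 40.0 y 3.0 44.0
scene 150 128 x -34.0 36.0 y 0.0 44.0
scene 160 135 x -34.0 37.0 y 0.0 41.0
top 0 5 x -9.0 -6.0 y -1.0 8.0
top 10 5 x -9.0 -5.0 y 5.0 12.0
top 40 6 x -10.0 -5.0 y 14.0 29.0
top 50 21 x -12.0 0.0 y 16.0 36.0
top 60 18 x -15.0 -6.0 y 16.0 47.0
top 70 19 x -15.0 12.0 y 16.0 49.0
top 80 50 x -11.0 15.0 y 39.0 62.0
top 90 108 x -11.0 14.0 y 27.0 62.0
top 100 48 x -9.0 8.0 y 32.0 51.0
top 110 29 x -9.0 7.0 y 32.0 43.0
top 120 15 x -19.0 4.0 y 31.0 39.0
top 130 44 x -35.0 3.0 y 4.0 38.0
top 140 44 x -35.0 0.0 y 6.0 39.0
top 150 42 x -34.0 -2.0 y 12.0 38.0
top 160 9 x -28.0 -6.0 y 24.0 37.0
box frame TCP -66.30936925476904 -0.9543079482548471 [[-0.948, -0.319, -0.004], [-0.319, 0.948, 0.0], [0.003, 0.001, -1.0]]
```

The finger half-depth is about 11 mm at the tips and 14 mm at the height of the guard edge. The visible body starts about 125 mm above the tips, so there is room. I'll descend in front of the guard with the tips at 54 mm, then advance slowly.

Emit:
{"fn": "jog_arm", "kwargs": {
  "plan": [
    [[0,0,0,0,0,-0.03,-1],[0,0,0,0,0,-0.06,-1],[0,0,0,0,0,-0.09,-1],[0,0,0,0,0,-0.115,-1],[0,0,0,0,0,-0.125,-1],[0,0,0,0.008,0.004,-0.125,-1],[0,0,0,0.016,0.006,-0.125,-1],[0,0,0,0.021,0.008,-0.125,-1],[0,0,0,0.025,0.009,-0.125,-1],[0,0,0,0.029,0.011,-0.125,-1],[0,0,0,0.033,0.012,-0.125,-1],[0,0,0,0.036,0.013,-0.125,-1]]
  ]
}}

```text
time: 3.2
eef_pos: [604.2, -106.6, 70.6]
tcp_rot: [-0.162, 0.987, -0.002, 0.0]
ft_force: [-10.1, -2.3, 16.3]
grip_width: -0.0
gripper_force: 0.0
```

Run:
```python
from h import *
o=observe();e=o['eef_pos'];c=np.array([629.2,-96.5,0]);bx=np.array([np.cos(.325),np.sin(.325),0])
print(o['time'],e,'bx',(e-c)@bx,o['ft_force'])
snap('scene','s2',(225,110,345,200),6)
```

```text
3.2 [ 604.19587664 -106.59955269   70.58652616] bx -26.920051573799565 [-10.11406645  -2.33773975  16.33901476]
```

View pics/s2.png

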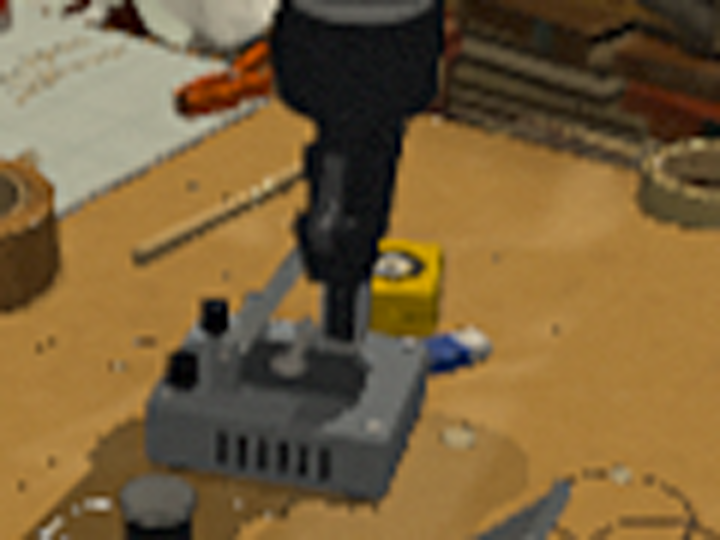

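Fingers have met the guard, edge at crop (295,255), but the force (-10, +16 N) points along the guard. So the bead is caught under a step of the finger. I'll check the finger's profile (front face, by symmetry) from the earlier depth images.

Run:
```python
from h import *
bx=np.array([np.cos(.325),np.sin(.325),0]);by=np.array([-bx[1],bx[0],0])
e=np.array([567.13,-118.02,190.22])
for n,f in(('scene','s1'),('top','t1')):
    Q=pts(n,np.load(f'pics/{f}_d.npy')).reshape(-1,3)-e;x=Q@bx;y=Q@by;h=Q[:,2]+11
    m=(abs(x)<45)&(abs(y)<32)&(h<135)&(h>-5)
    for a in range(0,130,5):
        k=m&(h>=a)&(h<a+5)
        if k.sum()>1:
            i=np.argsort(x[k])[:4];print(n,a,k.sum(),[(int(round(x[k][j])),int(round(y[k][j]))) for j in i])
# current guard: points in s2
c=np.array([629.2,-96.5,0]);d=np.load('pics/s2_d.npy');Q=pts('scene',d)[110:200,225:345].reshape(-1,3)-c
X=Q@bx;Y=Q@by;Z=Q[:,2]
m=(abs(Y)<27)&(X>-25)&(X<27)&(Z>72)
for a in range(72,140,4):
    k=m&(Z>=a)&(Z<a+4)
    if k.sum():print('z',a,k.sum(),'x',X[k].max().round(1),np.median(X[k]).round(1))
```

```text
scene 0 12 [(-7, 6), (-5, 7), (-5, 7), (-3, 10)]
scene 5 10 [(-8, -3), (-8, -5), (-8, 8), (-5, 8)]
scene 10 17 [(-8, -2), (-8, 10), (-7, 5), (-5, 11)]
scene 15 15 [(-8, 1), (-8, 1), (-7, 6), (-6, 5)]
scene 20 16 [(-8, 2), (-6, 7), (-4, 11), (-3, 16)]
scene 25 19 [(-8, 5), (-8, 3), (-7, 10), (-6, 7)]
scene 30 11 [(-8, 7), (-6, 8), (-4, 12), (-2, 17)]
scene 35 13 [(-8, 8), (-6, 9), (-4, 17), (-4, 15)]
scene 40 5 [(-11, 9), (-9, 14), (-8, -2), (6, 16)]
scene 45 14 [(-11, 14), (-11, -3), (-10, -7), (-9, -9)]
scene 50 12 [(-10, 26), (-9, -7), (-9, -24), (-9, 4)]
scene 55 6 [(-9, 8), (-9, 19), (-8, 17), (5, 29)]
scene 60 3 [(-10, 17), (-8, 18), (-8, 16)]
scene 65 9 [(-14, -2), (-14, 9), (-13, 18), (-13, 17)]
scene 70 9 [(-14, 14), (-14, -2), (-14, -2), (-14, 10)]
scene 75 9 [(-14, 15), (-14, -1), (-14, -16), (-13, -4)]
scene 80 14 [(-14, 18), (-14, -11), (-14, -13), (-14, 16)]
scene 85 18 [(-14, 21), (-14, 20), (-14, -11), (-12, 19)]
scene 90 13 [(-16, 20), (-14, 21), (-14, 19), (-12, 22)]
scene 95 18 [(-17, -5), (-16, 7), (-16, 8), (-16, -6)]
scene 100 20 [(-16, 10), (-16, 11), (-16, 23),
[... 229 characters left out ...]
16), (-26, 22), (-24, 27), (25, 28)]
top 0 2 [(-10, -2), (-8, 7)]
top 5 3 [(-10, 4), (-9, 7), (-7, 7)]
top 15 4 [(-10, 5), (-10, 7), (-6, 9), (-6, 11)]
top 25 2 [(-6, 12), (-4, 14)]
top 45 5 [(-11, 29), (-11, 14), (-10, 15), (-9, 15)]
top 50 6 [(-12, 29), (-12, 25), (-11, 26), (-11, 32)]
top 55 14 [(-11, 29), (-11, 23), (-11, 25), (-10, 15)]
top 60 7 [(-16, 15), (-11, 32), (-10, 28), (-9, 16)]
top 65 5 [(-13, 16), (-12, 16), (-10, 30), (-9, 30)]
z 72 10 x 20.2 -0.2
z 76 10 x 18.5 -16.6
z 80 9 x 16.0 7.5
z 84 9 x 12.8 -13.5
z 88 11 x 12.4 -13.7
z 92 9 x 9.9 1.2
z 96 6 x 7.7 3.5
z 100 4 x 4.7 0.4
z 104 7 x 2.1 -0.9
z 108 4 x -0.3 -3.9
z 112 2 x -3.6 -4.7
z 132 1 x -8.9 -8.9
z 136 1 x -9.0 -9.0
```

The profile has a step from about 11 to 16 mm half-depth at 63 mm above the tips, then a plateau up to about 90 mm; the guard now stands at about 0.23. So the bead has to start above that step. I'll back off, go in with the tips about 4 mm above the box, then rise as the guard opens.

Emit:
{"fn": "jog_arm", "kwargs": {
  "plan": [
    [[0,0,0,-0.006,-0.002,0,-1],[0,0,0,-0.012,-0.004,0,-1],[0,0,0,-0.018,-0.006,0,-1],[0,0,0,-0.025,-0.0085,0,-1],[0,0,0,-0.025,-0.0085,0,-1],[0,0,0,-0.025,-0.0085,-0.003,-1],[0,0,0,-0.025,-0.0085,-0.006,-1],[0,0,0,-0.025,-0.0085,-0.008,-1],[0,0,0,-0.025,-0.0085,-0.008,-1],[0,0,0,-0.025,-0.0085,-0.008,-1]]
  ]
}}

```text
time: 4.5
eef_pos: [578.9, -113.8, 59.3]
tcp_rot: [-0.162, 0.987, 0.0, 0.0]
ft_force: [0.6, -0.5, 0.2]
grip_width: 0.0
gripper_force: 0.0
```

```bash
cat >> h.py <<'E'
def st():
    o=observe();e=o['eef_pos'];c=np.array([629.2,-96.5,0]);bx=np.array([np.cos(.325),np.sin(.325),0]);by=np.array([-bx[1],bx[0],0])
    print(o['time'],'bx',((e-c)@bx).round(1),'by',((e-c)@by).round(1),'tip z',(e[2]-11).round(1),'F',o['ft_force'].round(1),'rot',o['tcp_rot'].round(3))
E
python3 -c "
from h import *
st()"
```

```text
4.5 bx -53.2 by -0.3 tip z 48.3 F [ 0.6 -0.5  0.2] rot [-0.162  0.987  0.     0.   ]
```

Emit:
{"fn": "jog_arm", "kwargs": {
  "plan": [
    [[0,0,0,0,0,-0.0025,-1],[0,0,0,0,0,-0.0045,-1],[0,0,0,0,0,-0.0045,-1],[0,0,0,0.004,0.0015,-0.0045,-1],[0,0,0,0.008,0.003,-0.0045,-1],[0,0,0,0.01,0.0035,-0.0045,-1],[0,0,0,0.012,0.004,-0.0045,-1],[0,0,0,0.014,0.005,-0.004,-1],[0,0,0,0.016,0.0055,-0.003,-1],[0,0,0,0.016,0.0055,-0.003,-1]]
  ]
}}

```text
time: 5.75
eef_pos: [595.0, -108.2, 56.4]
tcp_rot: [-0.162, 0.987, 0.0, 0.0]
ft_force: [-0.3, -0.3, 0.1]
grip_width: 0.2
gripper_force: 0.0
```

Run:
```python
from h import *
st()
snap('scene','s3',(235,110,335,185),7)
```

```text
5.75 bx -36.2 by -0.1 tip z 45.4 F [-0.3 -0.3  0.1] rot [-0.162  0.987  0.     0.   ]
```

View pics/s3.png

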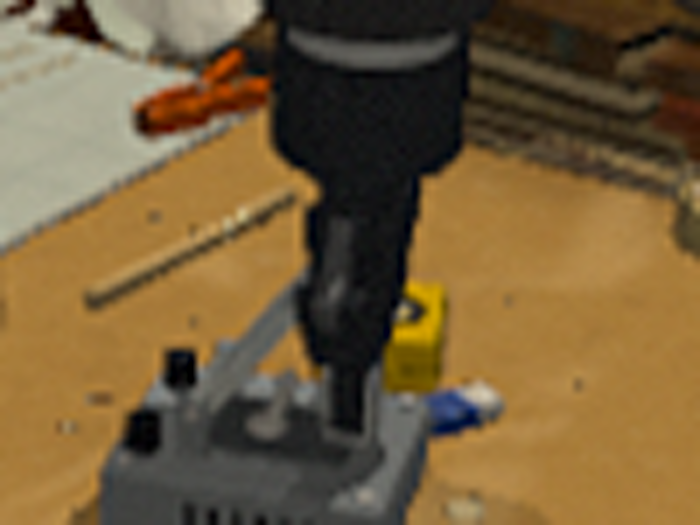

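The guard edge (298,275) now rides above the step, the force is light, and the toggle (285,390) is clear of the fingers. Continue rearward while rising.

Emit:
{"fn": "jog_arm", "kwargs": {
  "plan": [
    [[0,0,0,0.002,0.0005,0.001,-1],[0,0,0,0.004,0.0015,0.0025,-1],[0,0,0,0.006,0.002,0.004,-1],[0,0,0,0.008,0.0025,0.006,-1],[0,0,0,0.01,0.0035,0.0075,-1],[0,0,0,0.0115,0.004,0.0085,-1],[0,0,0,0.0135,0.0045,0.0085,-1],[0,0,0,0.0135,0.0045,0.0085,-1]]
  ]
}}

```text
time: 6.8
eef_pos: [608.3, -103.9, 64.9]
tcp_rot: [-0.162, 0.987, -0.0, -0.0]
ft_force: [-1.2, -0.4, 2.5]
grip_width: 0.2
gripper_force: 0.8
```

```bash
cat >> h.py <<'E'
def guard(d):
    c=np.array([629.2,-96.5,0]);bx=np.array([np.cos(.325),np.sin(.325),0]);by=np.array([-bx[1],bx[0],0])
    Q=pts('scene',d)[110:200,225:345].reshape(-1,3)-c;X=Q@bx;Y=Q@by;Z=Q[:,2];L=[]
    for a in range(72,112,4):
        k=(abs(Y)<27)&(X>-25)&(X<27)&(Z>=a)&(Z<a+4)
        if k.sum(): i=np.argmax(np.where(k,X,-99));L.append((X[i],Z[i]))
    L=np.array(L);s=np.polyfit(L[:,1],L[:,0],1)[0];print('guard opening',np.arctan2(1,-s)-.8)
E
python3 - <<'E'
from h import *
st();p,d=snap('scene','s4',(235,110,335,185),7);guard(d)
guard(np.load('pics/s3_d.npy'));guard(np.load('pics/s2_d.npy'));guard(np.load('pics/s1_d.npy'))
E
```

```text
6.8 bx -22.2 by -0.3 tip z 53.9 F [-1.2 -0.4  2.5] rot [-0.162  0.987 -0.    -0.   ]
guard opening 0.42420009203106157
guard opening 0.1490190496743169
guard opening 0.239283446315961
guard opening 0.013357319665288303
```

The guard is at about 0.42 with little force, so step 1 is met. Now the toggle.

Emit:
{"fn": "jog_arm", "kwargs": {
  "plan": [
    [[0,0,0,0.002,0.0005,0,-1],[0,0,0,0.004,0.0015,0,-1],[0,0,0,0.006,0.002,0,-1],[0,0,0,0.0075,0.0025,0,-1],[0,0,0,0.0095,0.003,0,-1],[0,0,0,0.0115,0.004,0,-1],[0,0,0,0.0115,0.004,0,-1]]
  ]
}}

```text
time: 7.72
eef_pos: [619.9, -99.7, 64.6]
tcp_rot: [-0.162, 0.987, 0.0, -0.0]
ft_force: [-0.8, -0.9, 0.8]
grip_width: -0.0
gripper_force: 0.6
```

Run:
```python
from h import *
st();p,d=snap('scene','s5',(235,110,335,185),7);guard(d)
```

```text
7.725 bx -9.9 by -0.1 tip z 53.6 F [-0.8 -0.9  0.8] rot [-0.162  0.987  0.    -0.   ]
guard opening 0.5873234651299375
```

View pics/s5.png

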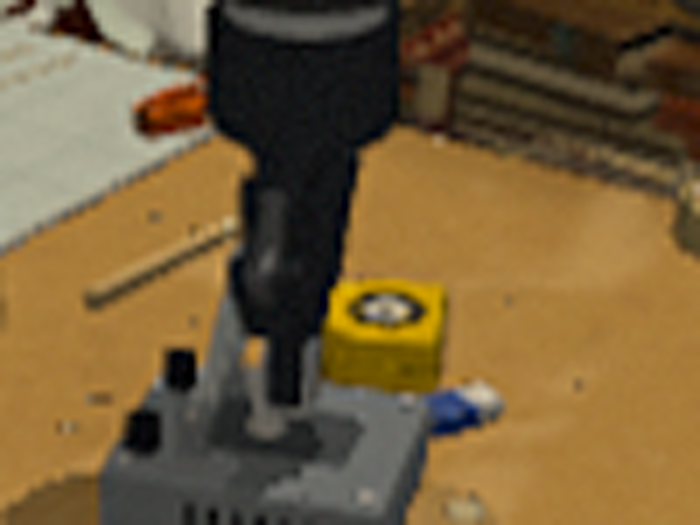

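Emit:
{"fn": "jog_arm", "kwargs": {
  "plan": [
    [[0,0,0,0.001,0.0005,0,-1],[0,0,0,0.002,0.0007,0,-1],[0,0,0,0.003,0.001,0,-1],[0,0,0,0.004,0.0013,0,-1],[0,0,0,0.004,0.0013,0,-1]]
  ]
}}

```text
time: 8.4
eef_pos: [622.9, -98.7, 64.4]
tcp_rot: [-0.162, 0.987, 0.0, -0.001]
ft_force: [-5.0, -1.2, 1.7]
grip_width: -0.2
gripper_force: 2.7
```

Run:
```python
from h import *
st();p,d=snap('scene','s6',(255,140,305,178),14);guard(d)
```

```text
8.4 bx -6.6 by -0.1 tip z 53.4 F [-5.  -1.2  1.7] rot [-0.162  0.987  0.    -0.001]
guard opening 0.6206961893666665
```

View pics/s6.png

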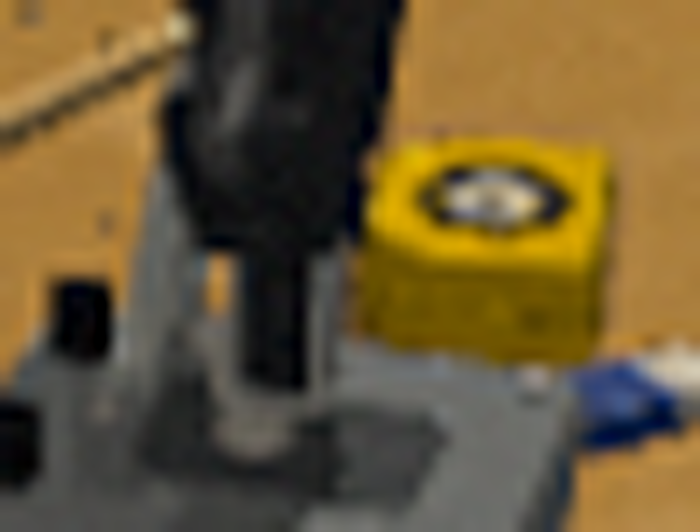

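Run:
```python
from h import *
c=np.array([629.2,-96.5,0]);bx=np.array([np.cos(.325),np.sin(.325),0])
for a in(0,.5,.6,.7,.8):
    X=c+bx*(1+26*np.sin(a-.4))+[0,0,40+26*np.cos(a-.4)]
    print(a,((proj('scene',X)-[255,140])*14).round())
print('pivot',(proj('scene',c+bx+[0,0,40])-[255,140])*14)
```

```text
0 [302. 352.]
0.5 [243. 335.]
0.6 [231. 335.]
0.7 [219. 336.]
0.8 [208. 338.]
pivot [251.39668588 445.30027611]
```

The ball sits at about (205,335) in the crop, where a toggle angle near 0.8 is expected, and the force has started to rise at its stop. One small push more, then check the force.

Emit:
{"fn": "jog_arm", "kwargs": {
  "plan": [
    [[0,0,0,0.001,0.0003,0,-1],[0,0,0,0.0015,0.0005,0,-1],[0,0,0,0.0015,0.0005,0,-1]]
  ]
}}

```text
time: 8.82
eef_pos: [623.3, -98.6, 64.3]
tcp_rot: [-0.161, 0.987, -0.0, -0.003]
ft_force: [-9.7, -1.9, 3.1]
grip_width: 0.0
gripper_force: 5.0
```

A hard stop is reached. Withdraw to the front so the guard comes down with the fingers, then lift.

Emit:
{"fn": "jog_arm", "kwargs": {
  "plan": [
    [[0,0,0,-0.004,-0.0013,0,-1],[0,0,0,-0.009,-0.003,0,-1],[0,0,0,-0.014,-0.0047,0,-1],[0,0,0,-0.019,-0.0064,0,-1],[0,0,0,-0.024,-0.008,0,-1],[0,0,0,-0.029,-0.01,0,-1],[0,0,0,-0.035,-0.012,0,-1],[0,0,0,-0.042,-0.0145,0,-1],[0,0,0,-0.052,-0.018,0,-1],[0,0,0,-0.065,-0.022,0,-1],[0,0,0,-0.065,-0.022,0.02,-1],[0,0,0,-0.065,-0.022,0.05,-1]]
  ]
}}

```text
time: 10.32
eef_pos: [560.0, -120.1, 116.2]
tcp_rot: [-0.162, 0.987, -0.0, -0.0]
ft_force: [0.5, 0.1, 1.0]
grip_width: -0.2
gripper_force: 0.0
```

Emit:
{"fn": "jog_arm", "kwargs": {
  "plan": [
    [[0,0,0,-0.03,-0.01,0.04,-1],[0,0,0,-0.06,-0.02,0.06,-1],[0,0,0,-0.08,-0.03,0.06,-1],[0,0,0,-0.08,-0.03,0.06,-1]]
  ]
}}

```text
time: 10.82
eef_pos: [480.1, -150.5, 177.3]
tcp_rot: [-0.161, 0.987, -0.0, 0.002]
ft_force: [-0.3, 0.6, 0.2]
grip_width: 0.5
gripper_force: 0.0
```

Run:
```python
from h import *
st();p,d=snap('scene','s7',(235,130,315,190),10);guard(d)
c=np.array([629.2,-96.5,0]);bx=np.array([np.cos(.325),np.sin(.325),0])
for a in(0,.6,.7,.8):
    X=c+bx*(1+26*np.sin(a-.4))+[0,0,40+26*np.cos(a-.4)]
    print(a,((proj('scene',X)-[235,130])*10).round())
```

```text
10.825 bx -158.6 by -3.6 tip z 166.3 F [-0.3  0.6  0.2] rot [-0.161  0.987 -0.     0.002]
guard opening 0.014139030028243682
0 [416. 351.]
0.6 [365. 339.]
0.7 [356. 340.]
0.8 [348. 341.]
```

View pics/s7.png

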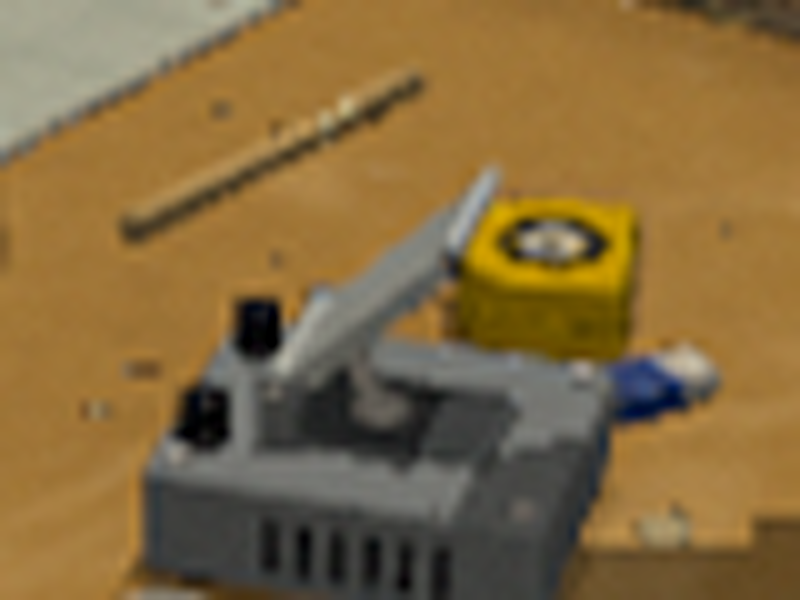

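The guard is shut (0.014, same reading as at the start). The toggle leans toward the hinge, its rod running from (380,405) to about (352,345), which matches 0.75–0.8. The tape measure and eraser are where they were.

```bash
python3 -c "
from workcell import *
print(hand_in())"
```

```text
the job is handed in; nothing more can be done
None
```

I handed the job in at about 10.9 s: the toggle is on (about 0.75–0.8 rad in the last picture) and the guard has dropped shut over it. No bystander was touched as far as I could tell, and forces stayed at about 20 N or less at every reading I took; the hand-in gave no verdict.

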